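# Lock the photometer lamp and hold the reference cell in its beam

### The arm

A 7-joint arm with a two-finger parallel gripper is mounted at the origin on a cart in front of the work surface, level with it; the furniture and walls round the work are solid. World frame = base frame: x ahead of the robot, y to its left, z up, the work surface at z = 0. Lengths are in m, angles in rad, forces in N, time in s.
With the tool pointing down it reaches from about 0.425 to 0.875 m from the base axis. Payload 4.7 kg.
Tool frame: the origin (TCP) lies midway between the tips of the shut fingers; the grasp point (between the pads) lies 19 mm behind it; z points along the fingers, y is the line along which they close (so a half turn about z gives the same grasp; the last joint's range is limited). The gripper opens to 87 mm and grips with 3 to 60 N. Pads are 19 mm wide; open, the fingers measure 117 mm over their backs; the gripper's body (75 mm by 190 mm) begins 51 mm behind the grasp point.
Start: joints at [-1.275, 0.321, -0.07, 1.45, 0.023, 1.371, -0.057], TCP at [0.181, 0.624, 0.197] pointing down, gripper open.
Joint ranges: [-2.86, 2.86], [-0.3, 2.09], [-1.38, 1.24], [0.06, 2.45], [-1.56, 4.7], [0.09, 2.05], [-2.69, 2.69]. Speed limits (rad/s): [2.57, 2.57, 3.14, 3.14, 3.14, 3.14, 3.14].

### API

Orientations are given as a rotation vector (axis times angle).
In Python, from bench import ctrl, vision, readout gives the robot as it stands (ctrl), with the cameras (vision) and the readings (readout).
- The arm moves only by the tool tcp_steps, called after "Emit:" in YAML: its name, and indented under it one key for each argument. Schema: {"type":"object","properties":{"segments":{"type":"array","items":{"type":"array","items":{"type":"array","items":{"type":"number"},"minItems":5,"maxItems":5},"minItems":1,"maxItems":20},"minItems":1,"maxItems":1},"squeeze":{"type":"number"},"only":{"type":"string"},"quiet":{"type":"boolean"},"lines":{"type":"string"}},"required":["segments"],"additionalProperties":false}. segments is a list that holds a single list of rows (three levels of brackets), with 1 to 20 rows, each of 5 numbers: dx, dy, dz in units of 25 mm, then a turn about the tool's z in units of 0.2 rad, then the opening from 0.0 (shut) to 1.0 (fully open); each row is the pose to reach, as a shift and turn from the pose commanded when the call began, along the tool's axes at that moment; what a row does not reach only later rows make up. A row lasts 1/10 s, in which the tool goes at most 0.05 m and 0.15 rad, less where a joint would pass 70% of its speed; a pose out of reach is approached as far as the arm can. The fingers move at their own pace and stop on an object; squeeze is the grip in N (left out, the last holds). Time passes only in rows, so rows that do not move let the fingers close. The tool returns the time, the measured TCP pose, the force, the opening and the grip force at its end. only (a regular expression) keeps the lines of the reply that match it, lines (a string "A,B") keeps lines A to B, and quiet returns only ok. Input that does not fit is refused with a message, and nothing moves.
- readout.get_state(): the state, without advancing time (a new reading comes with each control period).
- vision.get_image(name): name is "side" or "top" or "wrist"; returns the picture (384x512x3 uint8, red, green, blue); there is no depth.
- vision.camera_model(name): a dict with "vertical_fov" (degrees; the focal length in pixels is half the picture's height over the tangent of half this angle, whatever the lens; pixels are square), "cx", "cy" (the principal point, pixels), "rvec" (rotation vector, rad) and "tvec" (3), from world to camera coordinates, as OpenCV has them; the wrist camera has in their place "hand_eye" (4x4, takes a point from camera to tool coordinates, whose origin is the TCP and whose axes are the flange's). Camera axes: x right, y down, z forward; pixel columns grow to the right and rows downward; lengths in m; the calibration is good to about 2 mm. The wrist camera is an equidistant fisheye: a pixel r from the principal point sees the ray r / f radians off the axis. A picture is of the moment at which its call begins: read the wrist's pose just before it. camera_model takes no time and is no camera call.
- ctrl.close_job(): hands the job in; it is judged then, once.
The state is a dict: "time": time; "joint_positions": joint angles; "qd": joint speeds; "joint_torque": joint torques, N m; "position": TCP position; "tool_rot": TCP orientation; "ft_force": force on the tool from outside, world axes, zero at the start; "torque": the same for the moment, N m; "grip_width": opening from 0.0 (shut) to 1.0 (fully open); "grip_force": force on a finger pad.
Only numpy, scipy, OpenCV 4.12 (cv2) and the standard library are available. Lean on these libraries where they do the work, as an engineer would, in place of code of your own. Each camera call takes 0.05 s, during which the arm holds its last target. There are 200 camera calls.

### The job

Take the red-handled lock pin from the white rack and push it fully home, upright, through the blue lamp slide into the photometer's base plate, and let go of it. Then grip the green reference cell by its two frosted faces only, never touching its clear windows, and hold it upright and steady in the light path, about midway between lamp and detector, so that the beam passes squarely through the middle of both windows; finish while still holding it there, clear of everything else. Leave the other cell, the bottles and the marker alone.

Things in the scene. Friction and masses are not known exactly. Their poses are not given: they have to be found in the camera images.
- photometer: fixed photometer, base plate x -92..38, y -125..125, 12 mm thick. Origin on the bench below the beam's middle; y along the beam from lamp (-y) to detector (+y), z up. White lamp housing y -108..-52, black detector head y 52..108, both x -20..20, top z = 94 mm; lens barrels (radius 15) reach in to y = -42 and 42, leaving 84 mm free. A thin yellow line shows the beam. Turned 0.05 to 0.35 rad
- beam_mid (a point): middle of the light path, halfway between the two lens barrels, 70 mm above the bench; y axis along the beam, z up
- pin_hole (a point): centre of the pin's hole at the blue plate's upper face, 20 mm above the bench; 70 mm to the robot's side of the beam, 65 mm from its middle towards the lamp. 11 mm wide, straight down through the blue plate (8 mm thick, 2 mm chamfer) and the base plate (12 mm)
- lamp_slide (a joint): travel of the lamp slide (white lamp housing on the blue foot plate), m: 0 = home against its stop, its hole over the base's hole; up to 0.03 = drawn away from the detector. Starts home within 1 mm; moves only if pushed with more than 6 N
- lock_pin: loose lock pin, 72 mm long, about 50 g. Origin at the shank's tip, z along the pin to its handle. From the tip: steel shank 8 mm diameter to 18 mm, collar 20 mm diameter to 23 mm, stem 10 mm diameter to 46 mm, red round handle 18 mm diameter to 72 mm. Starts upright in the rack's hole, collar on the rack's top (26 mm above the bench)
- pin_collar (a point): centre of the underside of the pin's collar, 18 mm above its tip; it rests on pin_hole when the pin is fully home
- rack: fixed white plastic rack, 56 x 158 x 26 mm (y from -77 to 81 mm). Origin on the bench; y along its row: cell wells at y = -50 and 0 mm (23 x 33 mm, 14 mm deep), pin hole (11 mm wide) at y = 56 mm, all at x = 0. Turned 0.15 to 0.45 rad
- green_cell: green glass reference cell, 20 (x) x 30 (y) x 50 (z) mm, plus a green stopper 3 mm higher, about 40 g. Origin mid underside, z up. White frosted faces at x = +-10 mm, clear windows at y = +-15 mm; light goes through along y. Starts upright in either of the rack's wells, underside 12 mm above the bench, y along the rack's y; stands 36 mm out of the rack
- green_cell_centre (a point): middle of the green cell's windows as seen by the beam: on its axis, 20 mm above its underside
- green_cell_window_a: thin clear end pane (14 x 50 mm, 2.5 mm thick) of the green cell at its -y end; do not touch with the fingers. Its frame coincides with the green cell's frame
- green_cell_window_b: thin clear end pane (14 x 50 mm, 2.5 mm thick) of the green cell at its +y end; do not touch with the fingers. Its frame coincides with the green cell's frame
- clear_cell: colourless cell of the same shape with a white stopper in the other well; leave alone
- dropper_bottle: small white dropper bottle, 26 mm diameter, 60 mm tall; origin under its centre; leave alone
- reagent_bottle: brown reagent bottle with white cap, 48 mm diameter, 97 mm tall; origin under its centre; leave alone
- marker_pen: black and white marker pen lying flat, 17 x 128 x 17 mm; origin under its centre; leave alone

How it is judged:
By the outcome, as a careful person would: the job done as asked, in the order asked, and still so for the second after the job is handed in, while the arm keeps its last pose, push and grip.
It also fails if it takes over 58 s, if anything falls off the work surface, if the arm or the gripper's body presses on something with over 40 N, if the wrist force passes 120 N, or if a joint passes its speed limit or range.

## Working session

There is one attempt and no reset: what is moved stays moved. The work goes in short steps, Python scripts to look and compute and a tool call to move; the robot and the scene stay as the last step left them, time stands still between calls to the robot, and variables do not carry over. Pictures are saved under pics/ and viewed, at most 13 in all, crops included, and the job is handed in when it is done.

```bash
ls; mkdir -p pics
```

Run:
```python
from bench import ctrl, vision, readout
import cv2
s=readout.get_state();print(s)
for n in("side","top","wrist"):
    print(n,vision.camera_model(n))
    cv2.imwrite(f"pics/{n}0.png",vision.get_image(n)[...,::-1])
```

```text
bench.py
pics
{'time': 0.0, 'joint_positions': array([-1.2749146 ,  0.32184929, -0.07005388,  1.45168618,  0.02258765,
        1.37082494, -0.05693048]), 'qd': array([-1.06870733e-03,  7.98712813e-04,  4.94127801e-04,  9.67738584e-04,
       -8.53887883e-04,  6.62099988e-04, -6.35468879e-05]), 'joint_torque': array([ 5.89185788e-05, -4.91295683e+01, -4.03866330e-01, -3.12540150e+01,
       -6.39580702e-02,  4.33164428e-02,  1.60900249e-04]), 'position': array([0.18063654, 0.62374873, 0.19573866]), 'tool_rot': array([-4.41182036e-01, -3.11027602e+00,  3.09920211e-03]), 'ft_force': array([ 0.5910764 , -0.89312783,  0.04849886]), 'torque': array([ 0.04691389,  0.01683473, -0.0392735 ]), 'grip_force': 0.0, 'grip_width': 1.0024945503289664}
side {'vertical_fov': 57.465197832961344, 'cx': 253.69149792036808, 'cy': 189.81766241789794, 'rvec': array([ 2.38433552, -1.17348528,  0.29354518]), 'tvec': array([-0.24993546,  0.47047131,  0.77802233])}
top {'vertical_fov': 54.84392816822618, 'cx': 261.8812540604576, 'cy': 195.9695812614098, 'rvec': array([ 2.21558035, -2.14979964,  0.11557087]), 'tvec': array([0.09986163, 0.55160998, 1.19560839])}
wrist {'vertical_fov': 65.70646984690485, 'cx': 255.68270646026428, 'cy': 190.91254521991678, 'hand_eye': array([[-3.27391556e-04, -9.67848777e-01, -2.51532578e-01,
         6.72458251e-02],
       [ 9.99999907e-01, -3.87055191e-04,  1.87726645e-04,
         4.33639927e-06],
       [-2.79047994e-04, -2.51532493e-01,  9.67848814e-01,
        -1.88285186e-01],
       [ 0.00000000e+00,  0.00000000e+00,  0.00000000e+00,
         1.00000000e+00]])}
```

View pics/side0.png

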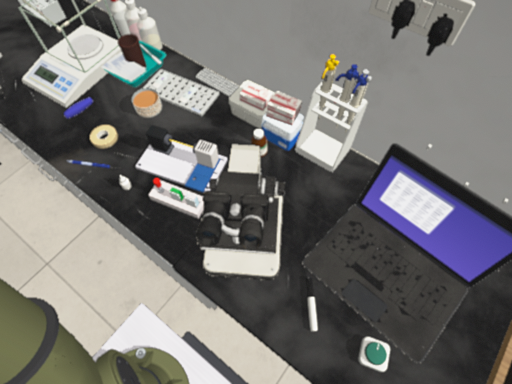

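View pics/top0.png

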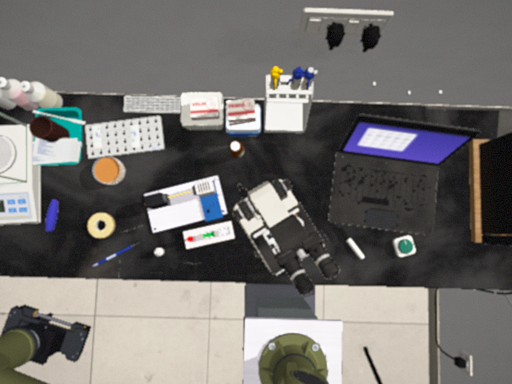

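The side view shows the red pin at (157,183), the green cell at (176,194) and the lamp slide at (205,165). The top view shows red at (190,239), green at (209,236) and blue at (212,205), so the lamp is on the -y side. Next I get coarse positions.

Create h.py:
```python
import numpy as np, cv2
from scipy.spatial.transform import Rotation as R
from bench import ctrl, vision, readout
def grab(n,save=None):
    s=readout.get_state(); im=vision.get_image(n)
    if save: cv2.imwrite(f"pics/{save}.png",im[...,::-1])
    return s,im
def ray(n,uv,s=None):
    """origin, unit directions (world)"""
    m=vision.camera_model(n); f=192/np.tan(np.radians(m["vertical_fov"]/2))
    p=(np.atleast_2d(uv).astype(float)-[m["cx"],m["cy"]])/f
    if n=="wrist":
        r=np.linalg.norm(p,axis=1,keepdims=True)+1e-12
        d=np.hstack([p/r*np.sin(r),np.cos(r)])
        H=np.array(m["hand_eye"]); Rt=R.from_rotvec(s["tool_rot"]).as_matrix()
        return Rt@H[:3,3]+s["position"], d@(Rt@H[:3,:3]).T
    d=np.hstack([p,np.ones((len(p),1))]); d/=np.linalg.norm(d,axis=1,keepdims=True)
    M=R.from_rotvec(m["rvec"]).as_matrix()
    return -M.T@np.array(m["tvec"]), d@M
def plane(n,uv,z,s=None):
    o,d=ray(n,uv,s); return o+d*((z-o[2])/d[:,2])[:,None]
def tri(rays):
    A=np.zeros((3,3));b=np.zeros(3);P=[]
    for o,d in rays:
        d=d.ravel();Q=np.eye(3)-np.outer(d,d);A+=Q;b+=Q@o;P.append((Q,o))
    x=np.linalg.solve(A,b); return x,[float(np.linalg.norm(Q@(x-o))) for Q,o in P]
def hsv(im): return cv2.cvtColor(im,cv2.COLOR_RGB2HSV)
def mask(im,c):
    h=hsv(im)
    g={"red":[((0,130,80),(8,255,255)),((172,130,80),(180,255,255))],"green":[((50,100,50),(85,255,255))],
       "blue":[((100,110,60),(118,255,255))],"yellow":[((24,110,120),(34,255,255))]}[c]
    m=0
    for a,b in g: m=m|cv2.inRange(h,a,b)
    return m
def blobs(m,amin=5):
    n,l,st,c=cv2.connectedComponentsWithStats(m); return [(int(st[i,4]),c[i].round(1).tolist(),st[i,:4].tolist()) for i in range(1,n) if st[i,4]>=amin]
def to_tool(s,d): return R.from_rotvec(s["tool_rot"]).as_matrix().T@np.asarray(d)
```

Run:
```python
from h import *
s=readout.get_state()
print(R.from_rotvec(s["tool_rot"]).as_matrix().round(3))
uv=[(190,239),(209,236),(212,205),(145,210),(172,196),(159,252),(236,148)]
print(plane("top",uv,0.04).round(3))
for c,a,b in(("red",(190,239),(157,183)),("green",(209,236),(176,194)),("blue",(212,205),(205,172))):
    print(c,tri([ray("top",a),ray("side",b)]))
```

```text
[[-0.961  0.278 -0.   ]
 [ 0.278  0.961 -0.001]
 [-0.    -0.001 -1.   ]]
[[0.401 0.343 0.04 ]
 [0.413 0.283 0.04 ]
 [0.513 0.277 0.04 ]
 [0.49  0.492 0.04 ]
 [0.538 0.408 0.04 ]
 [0.357 0.44  0.04 ]
 [0.702 0.206 0.04 ]]
red (array([0.40266002, 0.33815015, 0.06595591]), [0.0007098947213303734, 0.0007098947213303389])
green (array([0.41382694, 0.2808574 , 0.04892729]), [0.0012790269254097637, 0.0012790269254098496])
blue (array([0.51762493, 0.27317267, 0.03953552]), [0.0064901396096281394, 0.006490139609628148])
```

Units first: shifts go in units of 25 mm and turns go in units of 0.2 rad. So -0.33 m is -13.2, -0.18 m is -7.2, 1.1 rad is 5.5.

Emit:
tcp_steps:
  segments:
    - [[-13.2,-7.2,-0.8,5.5,1],[-13.2,-7.2,-0.8,5.5,1],[-13.2,-7.2,-0.8,5.5,1],[-13.2,-7.2,-0.8,5.5,1],[-13.2,-7.2,-0.8,5.5,1],[-13.2,-7.2,-0.8,5.5,1],[-13.2,-7.2,-0.8,5.5,1],[-13.2,-7.2,-0.8,5.5,1],[-13.2,-7.2,-0.8,5.5,1],[-13.2,-7.2,-0.8,5.5,1],[-13.2,-7.2,-0.8,5.5,1]]

```text
time: 1.25
position: [0.4459, 0.3616, 0.2165]
tool_rot: [-1.996, -2.424, 0.001]
ft_force: [-0.2, 0.5, -0.2]
grip_width: 1.001
grip_force: 0.0
```

Run:
```python
from h import *
s,im=grab("wrist","w1"); print(s["time"],s["position"],s["joint_positions"],R.from_rotvec(s["tool_rot"]).as_matrix().round(3))
for c in("red","green","blue","yellow"): print(c,blobs(mask(im,c),15))
```

```text
1.25 [0.44592243 0.36163707 0.21646859] [-0.95420431  0.14951128  0.25451462  1.62554629 -0.03941923  1.37213172
 -0.50134712] [[-0.192  0.981 -0.001]
 [ 0.981  0.192  0.   ]
 [ 0.001 -0.001 -1.   ]]
red [(228, [218.3, 188.8], [210, 180, 17, 19])]
green [(319, [223.2, 225.3], [217, 210, 13, 31])]
blue [(227, [223.1, 15.1], [215, 0, 17, 32]), (1752, [291.4, 225.1], [259, 207, 80, 34]), (20, [344.6, 208.3], [343, 206, 4, 6])]
yellow [(227, [340.1, 186.0], [335, 147, 13, 69])]
```

View pics/w1.png

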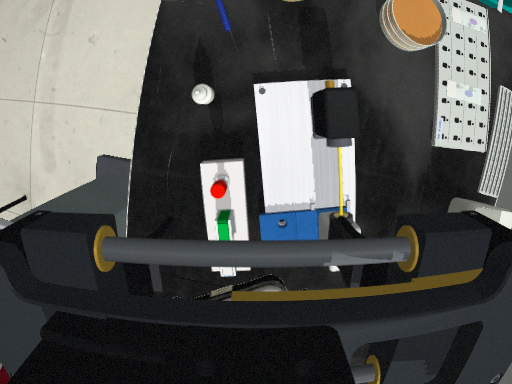

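The view up is +y. The pin is at (218,189), the green cell at (224,225), the blue plate's hole at (282,222) and the yellow beam around column 341. The gripper hides rows below about 235. I'll shift towards -y for a second, complete view.

Converted, -0.04 m is -1.6, -0.08 m is -3.2.

Emit:
tcp_steps:
  segments:
    - [[-1.6,0,0,0,1],[-3.2,0,0,0,1],[-3.2,0,0,0,1],[-3.2,0,0,0,1]]

```text
time: 1.7
position: [0.4622, 0.2817, 0.2171]
tool_rot: [-2.001, -2.421, -0.001]
ft_force: [-0.5, 0.2, 0.4]
grip_width: 1.001
grip_force: 0.0
```

Run:
```python
from h import *
s,im=grab("wrist","w2"); np.savez("w2.npz",p=s["position"],r=s["tool_rot"])
print(s["qd"].round(3))
cv2.imwrite("pics/w2c.png",cv2.resize(im[40:240,190:390,::-1],(800,600)[:1]*1+(600,) if 0 else (600,600),interpolation=cv2.INTER_CUBIC))
for c in("red","green","blue","yellow"): print(c,blobs(mask(im,c),15))
```

```text
[-0.019  0.017 -0.034 -0.011 -0.012 -0.002 -0.003]
red [(214, [215.8, 118.8], [208, 111, 17, 16]), (147, [499.8, 201.7], [494, 183, 13, 39]), (42, [5.0, 380.5], [0, 377, 10, 7])]
green [(322, [220.5, 164.1], [214, 150, 14, 29])]
blue [(2699, [290.5, 174.4], [258, 150, 74, 51])]
yellow [(223, [342.0, 114.3], [338, 76, 12, 73])]
```

View pics/w2c.png

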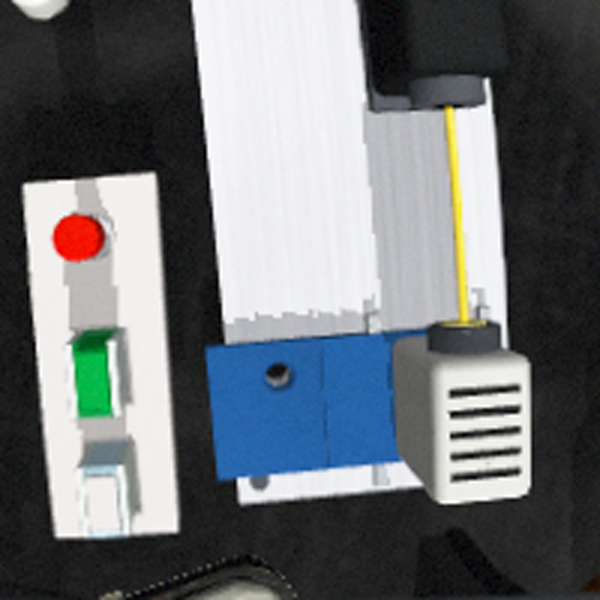

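Crop of view 2 (offset (190,40), scale 3): the pin handle's top is at (216,119), the bright green stopper top around (220,170), the hole at (282.7,165), and the beam runs from (340,76) to (344,148). I'll triangulate these now.

Create meas.py:
```python
from h import *
def feats(im):
    f={}
    b=[x for x in blobs(mask(im,"red"),80) if x[1][0]<400]; f["red"]=b[0][1]
    h=hsv(im); g=mask(im,"green"); v=h[...,2][g>0]; t,_=cv2.threshold(v,0,255,cv2.THRESH_OTSU)
    k=((g>0)&(h[...,2]>t)).astype(np.uint8); b=max(blobs(k,20)); f["green"]=b[1]; f["_gbox"]=b[2]; f["_gt"]=t
    bl=mask(im,"blue"); b=max(blobs(bl,50)); x,y,w,hh=b[2]
    cs,hi=cv2.findContours(bl,cv2.RETR_CCOMP,cv2.CHAIN_APPROX_NONE)
    hol=[(cv2.contourArea(c),c) for c,q in zip(cs,hi[0]) if q[3]>=0 and 6<cv2.contourArea(c)<400]
    f["holes"]=[(a,(np.array(cv2.minEnclosingCircle(c)[0]).round(1)).tolist()) for a,c in hol]
    m=mask(im,"yellow"); yx=np.argwhere(m[60:,200:400]>0)
    f["yellow"]=cv2.fitLine((yx[:,::-1]+[200,60]).astype(np.float32),cv2.DIST_HUBER,0,.01,.01).ravel().tolist()
    f["_yr"]=(yx[:,0].min()+60,yx[:,0].max()+60)
    return f
```

Run:
```python
from meas import *
S1=dict(position=np.array([.44592,.36164,.21647]),tool_rot=np.array([-1.996,-2.424,.001]))
z=np.load("w2.npz");S2=dict(position=z["p"],tool_rot=z["r"])
I=[cv2.imread(f"pics/w{i}.png")[...,::-1].copy() for i in(1,2)]
F=[feats(i) for i in I]
for f in F: print(f)
for k in("red","green"): print(k,tri([ray("wrist",F[0][k],S1),ray("wrist",F[1][k],S2)]))
print("holes tri",tri([ray("wrist",F[0]["holes"][0][1],S1),ray("wrist",F[1]["holes"][0][1],S2)]))
for f,S in zip(F,(S1,S2)):
    vx,vy,x,y=f["yellow"]; e=[(x+vx/vy*(r-y),r) for r in f["_yr"]]
    P=plane("wrist",e,.07,S); d=P[0]-P[1]; print("beam",P.round(4).tolist(),np.arctan2(-d[0],d[1]))
```

```text
{'red': [218.3, 188.8], 'green': [223.0, 231.1], '_gbox': [217, 221, 13, 19], '_gt': 129.0, 'holes': [(47.5, [281.5, 222.0])], 'yellow': [0.031241295859217644, 0.9995118975639343, 340.1416931152344, 183.79188537597656], '_yr': (np.int64(147), np.int64(215))}
{'red': [215.8, 118.8], 'green': [220.4, 167.3], '_gbox': [214, 155, 13, 24], '_gt': 136.0, 'holes': [(56.0, [282.5, 164.5])], 'yellow': [0.06835819780826569, 0.9976608157157898, 342.01141357421875, 113.2607192993164], '_yr': (np.int64(76), np.int64(148))}
red (array([0.4069863 , 0.33702266, 0.06842064]), [1.1279135232927065e-05, 1.1279135232750418e-05])
green (array([0.42066295, 0.28075188, 0.0574345 ]), [0.0001057982086303124, 0.00010579820863036715])
holes tri (array([0.49789079, 0.29141592, 0.01272705]), [0.0003086020819593939, 0.00030860208195924386])
beam [[0.535, 0.4133, 0.07], [0.559, 0.3335, 0.07]] 0.29150811770267565
beam [[0.5353, 0.4141, 0.07], [0.5587, 0.3334, 0.07]] 0.2827808634461572
```

Converted, -0.02 m is -0.8, 0.02 m is 0.8, -1.3 rad is -6.5.

Emit:
tcp_steps:
  segments:
    - [[0.8,-0.8,0,-0.75,1],[0.8,-0.8,0,-1.5,1],[0.8,-0.8,0,-2.25,1],[0.8,-0.8,0,-3,1],[0.8,-0.8,0,-3.75,1],[0.8,-0.8,0,-4.5,1],[0.8,-0.8,0,-5.25,1],[0.8,-0.8,0,-6,1],[0.8,-0.8,0,-6.5,1],[0.8,-0.8,0,-6.5,1],[0.8,-0.8,0,-6.5,1]]

```text
time: 2.85
position: [0.4386, 0.2985, 0.2167]
tool_rot: [-0.128, -3.139, -0.0]
ft_force: [-0.4, -0.2, -0.7]
grip_width: 0.996
grip_force: 0.0
```

Create look.py:
```python
import sys; from meas import *
n=sys.argv[1]; s,im=grab("wrist",n); np.savez(n+".npz",p=s["position"],r=s["tool_rot"])
print(s["time"],s["joint_positions"].round(2)); print(feats(im))
```

```bash
python3 look.py w3
```

```text
2.85 [-0.88  0.05  0.24  1.73 -0.01  1.36  0.85]
{'red': [287.5, 144.4], 'green': [239.9, 159.8], '_gbox': [228, 152, 27, 17], '_gt': 146.0, 'holes': [(48.0, [254.5, 209.0])], 'yellow': [1.0, 0.0, 293.0, 269.0], '_yr': (np.int64(269), np.int64(269))}
```

Emit:
tcp_steps:
  segments:
    - [[-2,0,0,0.75,1],[-3.2,0,0,1.5,1],[-3.2,0,0,2.25,1],[-3.2,0,0,3,1],[-3.2,0,0,3.75,1],[-3.2,0,0,4.5,1],[-3.2,0,0,5.25,1],[-3.2,0,0,6,1],[-3.2,0,0,6.75,1],[-3.2,0,0,7.5,1],[-3.2,0,0,8.25,1],[-3.2,0,0,9,1],[-3.2,0,0,9.75,1],[-3.2,0,0,10.5,1],[-3.2,0,0,11.25,1],[-3.2,0,0,12,1],[-3.2,0,0,12.75,1],[-3.2,0,0,13.5,1],[-3.2,0,0,14,1],[-3.2,0,0,14,1]]

```text
time: 4.9
position: [0.5189, 0.291, 0.2168]
tool_rot: [3.115, 0.406, -0.0]
ft_force: [0.7, 0.5, 0.3]
grip_width: 1.005
grip_force: 0.0
```

```bash
python3 look.py w4
```

Run:
```python
import cv2,numpy as np
a,b=[cv2.imread(f"pics/w{i}.png") for i in(3,4)]
cv2.imwrite("pics/w34.png",cv2.resize(np.hstack([a[:,80:432],b[:,80:432]]),(800,436)))
```

```text
4.9 [-1.03  0.21  0.56  1.58 -0.11  1.38 -1.78]Traceback (most recent call last):
  File "look.py", line 3, in <module>
    print(s["time"],s["joint_positions"].round(2)); print(feats(im))
                                                          ~~~~~^^^^
  File "meas.py", line 4, in feats
    b=[x for x in blobs(mask(im,"red"),80) if x[1][0]<400]; f["red"]=b[0][1]
                                                                     ~^^^
IndexError: list index out of range
```

View pics/w34.png

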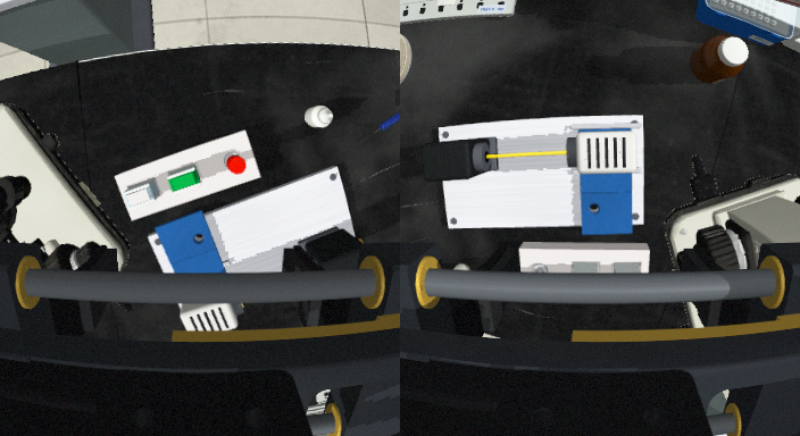

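In w3 (left) and w4 (right), image-up is tool +x. w3 shows the rack and hole. In w4 the pin is hidden, so I back off in x for the opposite-yaw view.

Emit:
tcp_steps:
  segments:
    - [[-2,-0.4,0,0,1],[-3.6,-0.8,0,0,1],[-3.6,-0.8,0,0,1],[-3.6,-0.8,0,0,1],[-3.6,-0.8,0,0,1]]

```text
time: 5.45
position: [0.428, 0.2867, 0.2173]
tool_rot: [-3.115, -0.407, -0.002]
ft_force: [0.6, 0.7, 0.4]
grip_width: 1.001
grip_force: 0.0
```

```bash
python3 look.py w5
```

Create solve.py:
```python
from meas import *
V=[]
for n in("w2","w3","w5"):
    z=np.load(n+".npz"); V.append((n,dict(position=z["p"],tool_rot=z["r"]),feats(cv2.imread(f"pics/{n}.png")[...,::-1].copy())))
ks=["red","green","hole"]; A=[];b=[]
for n,S,f in V:
    f["hole"]=f["holes"][0][1]; Rt=R.from_rotvec(S["tool_rot"]).as_matrix()
    for i,k in enumerate(ks):
        o,d=ray("wrist",f[k],S); d=d.ravel(); Q=np.eye(3)-np.outer(d,d)
        M=np.zeros((3,12)); M[:,3*i:3*i+3]=Q; M[:,9:]=-Q@Rt; A.append(M); b.append(Q@o)
# weak prior on hand-eye offset (sigma 2 mm vs 0.5 mm ray)
A.append(np.hstack([np.zeros((3,9)),np.eye(3)*.25])); b.append(np.zeros(3))
A=np.vstack(A); b=np.hstack(b); x=np.linalg.lstsq(A,b,rcond=None)[0]; r=(A@x-b)
print(dict(zip(ks,x[:9].reshape(3,3).round(4).tolist())),"t",x[9:].round(4),"res mm",(np.abs(r[:27].reshape(-1,9)).max(1)*1e3).round(2))
for k in ks: print(k,tri([ray("wrist",f[k],S) for n,S,f in V]))
for n,S,f in V:
    if n=="w3":continue
    S=dict(S,position=S["position"]+R.from_rotvec(S["tool_rot"]).as_matrix()@x[9:])
    im=cv2.imread(f"pics/{n}.png")[...,::-1].copy(); m=mask(im,"yellow"); bb=[q for q in blobs(m,60) if 100<q[1][0]<420 and q[1][1]<230][0]
    xx,y,w,h=bb[2]; q=np.argwhere(m[y:y+h,xx:xx+w])[:,::-1]+[xx,y]; c=q.mean(0); v=np.linalg.svd(q-c,full_matrices=False)[2][0]
    t=(q-c)@v; P=plane("wrist",[c+v*t.min(),c+v*t.max()],.07,S); d=P[1]-P[0]; d*=np.sign(d[1])
    print(n,"beam",P.round(4).tolist(),"mid",P.mean(0).round(4),"len",np.linalg.norm(d).round(4),"yaw",np.arctan2(-d[0],d[1]).round(4))
```

```bash
python3 solve.py
```

```text
5.45 [-1.14  0.01  0.51  1.77 -0.    1.36 -1.94]Traceback (most recent call last):
  File "look.py", line 3, in <module>
    print(s["time"],s["joint_positions"].round(2)); print(feats(im))
                                                          ~~~~~^^^^
  File "meas.py", line 12, in feats
    f["yellow"]=cv2.fitLine((yx[:,::-1]+[200,60]).astype(np.float32),cv2.DIST_HUBER,0,.01,.01).ravel().tolist()
                ~~~~~~~~~~~^^^^^^^^^^^^^^^^^^^^^^^^^^^^^^^^^^^^^^^^^^^^^^^^^^^^^^^^^^^^^^^^^^^
cv2.error: OpenCV(4.12.0) /io/opencv/modules/imgproc/src/linefit.cpp:50: error: (-215:Assertion failed) count > 0 in function 'fitLine2D_wods'

Traceback (most recent call last):
  File "solve.py", line 4, in <module>
    z=np.load(n+".npz"); V.append((n,dict(position=z["p"],tool_rot=z["r"]),feats(cv2.imread(f"pics/{n}.png")[...,::-1].copy())))
                                                                           ~~~~~^^^^^^^^^^^^^^^^^^^^^^^^^^^^^^^^^^^^^^^^^^^^^^
  File "meas.py", line 12, in feats
    f["yellow"]=cv2.fitLine((yx[:,::-1]+[200,60]).astype(np.float32),cv2.DIST_HUBER,0,.01,.01).ravel().tolist()
                ~~~~~~~~~~~^^^^^^^^^^^^^^^^^^^^^^^^^^^^^^^^^^^^^^^^^^^^^^^^^^^^^^^^^^^^^^^^^^^
cv2.error: OpenCV(4.12.0) /io/opencv/modules/imgproc/src/linefit.cpp:50: error: (-215:Assertion failed) count > 0 in function 'fitLine2D_wods'
```

```bash
sed -i '/yellow"); yx/d;/f\["yellow"\]/d;/_yr/d' meas.py; python3 solve.py
```

```text
{'red': [0.4056, 0.3379, 0.0654], 'green': [0.4199, 0.2821, 0.0598], 'hole': [0.4975, 0.2922, 0.0104]} t [-0.0005 -0.0002 -0.    ] res mm [0.09 0.37 0.31]
red (array([0.40538023, 0.33823428, 0.06272567]), [8.316166598699189e-05, 0.00042359583217014434, 0.0004933227566961217])
green (array([0.41980852, 0.28207525, 0.05708325]), [0.00011560385600896331, 0.000231028952949086, 0.0001292033987654443])
hole (array([0.49802585, 0.29222421, 0.00730653]), [0.00011991035357634974, 0.0002656807785227634, 0.0002569798863379942])
w2 beam [[0.5343, 0.4152, 0.07], [0.5575, 0.3343, 0.07]] mid [0.5459 0.3748 0.07  ] len 0.0842 yaw 0.2795
w5 beam [[0.558, 0.3355, 0.07], [0.5347, 0.415, 0.07]] mid [0.5463 0.3752 0.07  ] len 0.0829 yaw 0.2854
```

Emit:
tcp_steps:
  segments:
    - [[-0.34,-2.208,1.2,-0.75,0.5],[-0.34,-2.208,2.4,-1.5,0.5],[-0.34,-2.208,3.8,-2.25,0.5],[-0.34,-2.208,3.8,-3,0.5],[-0.34,-2.208,3.8,-3.75,0.5],[-0.34,-2.208,3.8,-4.5,0.5],[-0.34,-2.208,3.8,-5.25,0.5],[-0.34,-2.208,3.8,-6,0.5],[-0.34,-2.208,3.8,-6.75,0.5],[-0.34,-2.208,3.8,-7.5,0.5],[-0.34,-2.208,3.8,-7.8,0.5],[-0.34,-2.208,3.8,-7.8,0.5],[-0.34,-2.208,3.8,-7.8,0.5],[-0.34,-2.208,3.8,-7.8,0.5]]

```text
time: 6.9
position: [0.4051, 0.3377, 0.1218]
tool_rot: [1.93, 2.478, -0.0]
ft_force: [-0.5, 0.6, -0.1]
grip_width: 0.501
grip_force: 0.0
```

Run:
```python
from h import *
s,im=grab("wrist","w6"); print(s["position"],to_tool(s,np.array([.4056,.3379,.05])-s["position"]).round(4),s["joint_positions"].round(2))
Rm=R.from_rotvec(s["tool_rot"]).as_matrix();print(np.arctan2(Rm[1,1],Rm[0,1]))
a=vision.get_image("side")[130:230,110:260]
cv2.imwrite("pics/s6.png",np.hstack([cv2.resize(im,(400,300)),cv2.resize(a,(400,300),interpolation=cv2.INTER_CUBIC)])[...,::-1])
```

```text
[0.40505849 0.33774104 0.12178044] [0.     0.0006 0.0718] [-1.11  0.11  0.39  1.87 -0.05  1.17 -0.46]
0.2473625489525365
```

View pics/s6.png

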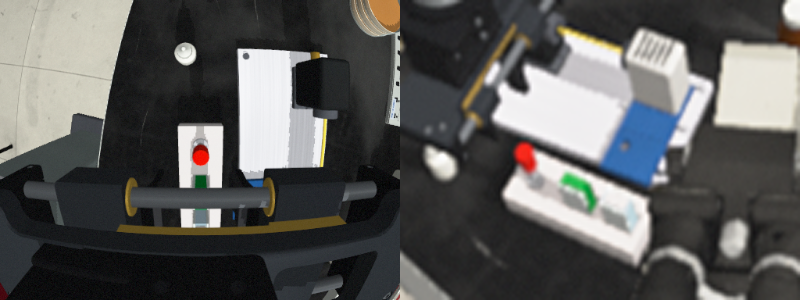

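Left: the pin sits centred between the fingers at about (256,198), as predicted. Right: the gripper is clear above it. Descend and grip.

Converted, 0.0006 m is 0.024, 0.075 m is 3.

Emit:
tcp_steps:
  segments:
    - [[0,0.024,1.2,0,0.5],[0,0.024,2.4,0,0.5],[0,0.024,3,0,0.5],[0,0.024,3,0,0.5],[0,0.024,3,0,0.5],[0,0.024,3,0,0],[0,0.024,3,0,0],[0,0.024,3,0,0],[0,0.024,3,0,0],[0,0.024,3,0,0],[0,0.024,3,0,0]]
  squeeze: 30

```text
time: 8.1
position: [0.4054, 0.3383, 0.0473]
tool_rot: [1.928, 2.48, 0.001]
ft_force: [-0.4, -0.8, 2.7]
grip_width: 0.19
grip_force: 30.0
```

Converted, -0.03 m is -1.2, -0.06 m is -2.4.

Emit:
tcp_steps:
  segments:
    - [[0,0,-1.2,0,0],[0,0,-2.4,0,0],[0,0,-2.4,0,0],[0,0,-2.4,0,0],[0,0,-2.4,0,0]]

```text
time: 8.6
position: [0.4044, 0.3373, 0.1057]
tool_rot: [-1.928, -2.48, 0.003]
ft_force: [0.3, 0.6, -1.2]
grip_width: 0.187
grip_force: 30.0
```

Run:
```python
from h import *
s,im=grab("wrist","w7"); print(s["position"],s["grip_width"])
print(blobs(mask(im,"red"),30)); print("to hole",to_tool(s,np.array([.4975,.2922,.1])-[.4054,.3383,.1]).round(4), to_tool(s,np.array([.4975,.2922,.1])-s["position"]).round(4))
a=vision.get_image("side")[120:220,110:243]
cv2.imwrite("pics/s7.png",np.hstack([cv2.resize(im[130:280,180:332],(400,400),interpolation=cv2.INTER_CUBIC),cv2.resize(a,(400,400),interpolation=cv2.INTER_CUBIC)])[...,::-1])
```

```text
[0.40436208 0.33734416 0.10567255] 0.1870880455053134
[(696, [255.7, 228.1], [241, 213, 30, 28])]
to hole [-0.0674  0.0779 -0.0001] [-0.0667  0.0791  0.0056]
```

View pics/s7.png

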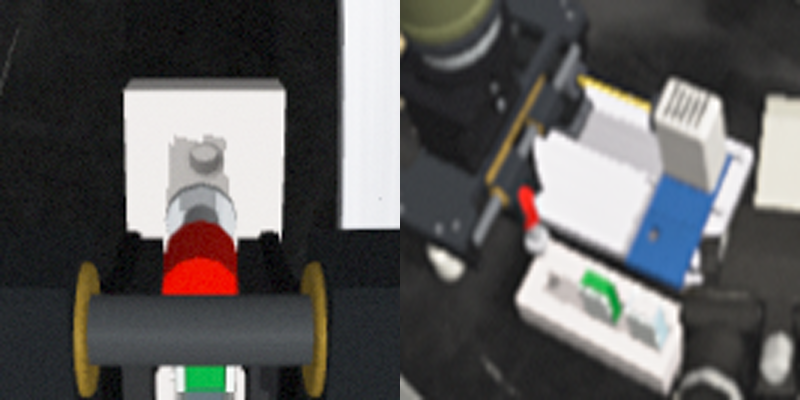

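The pin is held upright in the pads, with the rack hole visible below it. In the tool frame the pin sits at about (0,0). Now I move above the blue plate's hole.

Emit:
tcp_steps:
  segments:
    - [[-1.2,1.4,0,0,0],[-2.68,3.14,0,-0.175,0],[-2.68,3.14,0,-0.175,0],[-2.68,3.14,1.2,-0.175,0],[-2.68,3.14,1.52,-0.175,0],[-2.68,3.14,1.52,-0.175,0],[-2.68,3.14,1.52,-0.175,0],[-2.68,3.14,1.52,-0.175,0],[-2.68,3.14,1.52,-0.175,0]]

```text
time: 9.6
position: [0.4981, 0.2931, 0.0699]
tool_rot: [1.884, 2.514, 0.003]
ft_force: [1.0, 0.2, -0.6]
grip_width: 0.183
grip_force: 30.0
```

Run:
```python
from h import *
s,im=grab("wrist","w8"); print(s["position"],s["ft_force"])
Rm=R.from_rotvec(s["tool_rot"]).as_matrix();print(np.arctan2(Rm[1,1],Rm[0,1]), to_tool(s,np.array([.4973,.2926,s["position"][2]])-s["position"]).round(4))
a=vision.get_image("side")[120:220,130:263]
cv2.imwrite("pics/s8.png",np.hstack([cv2.resize(im[140:240,205:305],(400,400),interpolation=cv2.INTER_CUBIC),cv2.resize(a,(400,400),interpolation=cv2.INTER_CUBIC)])[...,::-1])
```

```text
[0.4980842  0.29313283 0.06994061] [ 1.01427459  0.17518958 -0.6244588 ]
0.2846292772489547 [-0.0003 -0.0009 -0.    ]
```

View pics/s8.png

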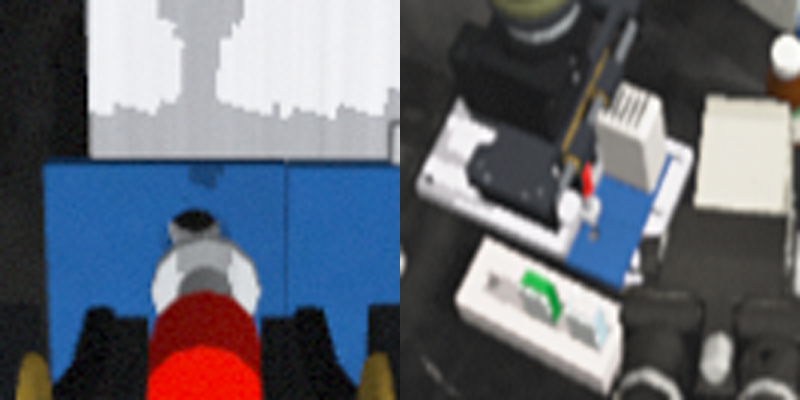

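The hole is at crop (195,222) and the pin axis at column about 206, so the hole lies roughly 1.5–2 mm to tool -y. I'll correct, then descend in stages.

Converted, 0.015 m is 0.6, -0.0016 m is -0.064.

Emit:
tcp_steps:
  segments:
    - [[-0.028,-0.064,0,0,0],[-0.028,-0.064,0.2,0,0],[-0.028,-0.064,0.4,0,0],[-0.028,-0.064,0.6,0,0],[-0.028,-0.064,0.72,0,0],[-0.028,-0.064,0.72,0,0],[-0.028,-0.064,0.72,0,0]]

```text
time: 10.4
position: [0.4962, 0.2912, 0.0506]
tool_rot: [-1.884, -2.513, 0.001]
ft_force: [-0.4, 0.1, -0.2]
grip_width: 0.185
grip_force: 30.0
```

Emit:
tcp_steps:
  segments:
    - [[0,0,0.16,0,0],[0,0,0.28,0,0],[0,0,0.36,0,0],[0,0,0.44,0,0],[0,0,0.44,0,0],[0,0,0.44,0,0]]

```text
time: 11.0
position: [0.4967, 0.292, 0.0412]
tool_rot: [-1.884, -2.513, -0.002]
ft_force: [-3.3, -0.4, 7.1]
grip_width: 0.192
grip_force: 30.0
```

Converted, -0.11 m is -4.4, -0.07 m is -2.8.

Emit:
tcp_steps:
  segments:
    - [[0,0,0.44,0,0.2],[0,0,0.42,0,0.25],[0,0,0.4,0,0.4],[0,0,0.4,0,0.4],[0,0,0.4,0,0.4],[0,0,-1.2,0,0.4],[0,0,-2.8,0,0.4],[0,0,-4.4,0,0.4],[0,0,-4.4,0,0.4],[0,0,-4.4,0,0.4]]

```text
time: 12.0
position: [0.4969, 0.2916, 0.1506]
tool_rot: [1.885, 2.513, 0.003]
ft_force: [0.3, -0.4, -1.1]
grip_width: 0.402
grip_force: 0.0
```

Run:
```python
from h import *
s,im=grab("wrist","w9"); print(s["position"]); a=vision.get_image("side"); t=vision.get_image("top")
for n,i in(("wrist",im),("side",a),("top",t)): print(n,[b for b in blobs(mask(i,"red"),8)])
cv2.imwrite("pics/s9.png",np.hstack([cv2.resize(im[100:250,180:330],(400,400),interpolation=cv2.INTER_CUBIC),cv2.resize(a[120:220,130:263],(400,400),interpolation=cv2.INTER_CUBIC)])[...,::-1])
```

```text
[0.49688122 0.29158663 0.15063758]
wrist [(334, [255.0, 187.8], [246, 176, 19, 24]), (13, [495.0, 216.2], [493, 213, 4, 7])]
side [(39, [191.7, 170.2], [189, 166, 6, 9])]
top [(11, [203.0, 111.0], [198, 111, 11, 1]), (36, [240.8, 112.4], [229, 111, 25, 4])]
```

View pics/s9.png

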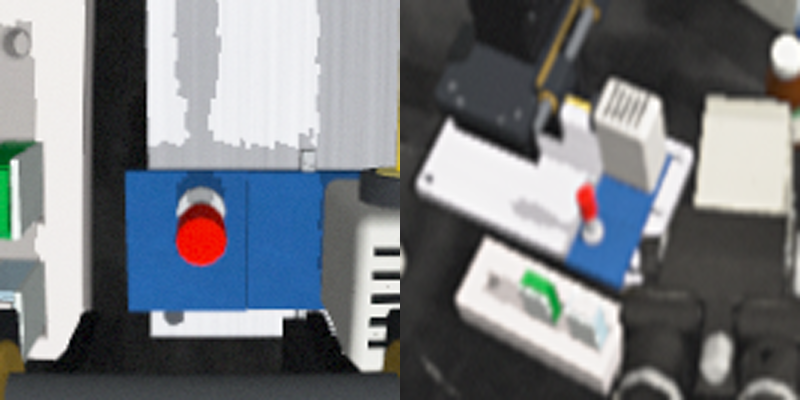

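The pin stands home in the blue plate with its collar seated: wrist crop, collar (201,205), handle (201,238). Now to the green cell.

Units first: shifts go in units of 25 mm and turns go in units of 0.2 rad. So -0.0766 m is -3.064, 0.0125 m is 0.5, 0.034 rad is 0.17.

Emit:
tcp_steps:
  segments:
    - [[0.5,-1.6,0,0.17,0.5],[0.5,-3.064,0,0.17,0.5],[0.5,-3.064,0,0.17,0.5],[0.5,-3.064,1.2,0.17,0.5],[0.5,-3.064,1.6,0.17,0.5],[0.5,-3.064,1.6,0.17,0.5],[0.5,-3.064,1.6,0.17,0.5]]

```text
time: 12.85
position: [0.4198, 0.2816, 0.1098]
tool_rot: [1.928, 2.48, -0.001]
ft_force: [0.0, 0.6, 0.1]
grip_width: 0.503
grip_force: 0.0
```

Run:
```python
from h import *
s,im=grab("wrist","w10"); 
Rm=R.from_rotvec(s["tool_rot"]).as_matrix();print(s["position"],np.arctan2(Rm[1,1],Rm[0,1]), to_tool(s,np.array([.4199,.2821,.033])-s["position"]).round(4))
cv2.imwrite("pics/s10.png",cv2.resize(im[120:270,180:330],(600,600),interpolation=cv2.INTER_CUBIC)[...,::-1])
```

```text
[0.41980416 0.28162656 0.10981909] 0.24945510259980155 [0.0005 0.0002 0.0768]
```

View pics/s10.png

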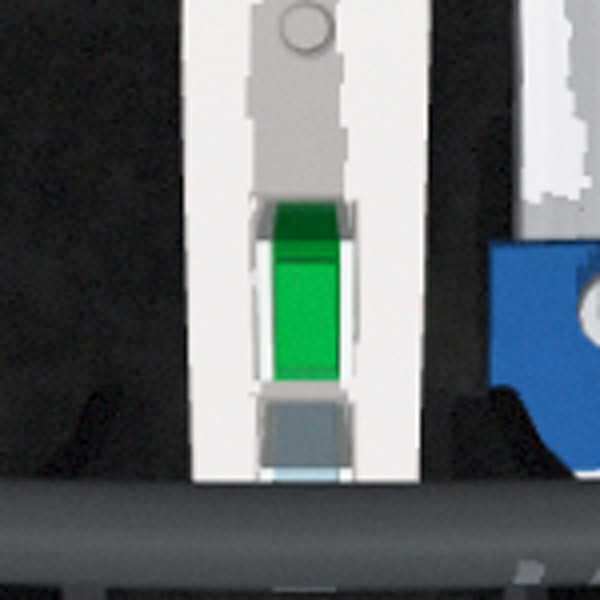

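The cell is centred at crop (306,310), as predicted for a tool offset of about (0.5, 0.5) mm. Descend, then grip the frosted faces.

Emit:
tcp_steps:
  segments:
    - [[0.02,0.016,1.2,0,0.5],[0.02,0.016,2.4,0,0.5],[0.02,0.016,3.06,0,0.5],[0.02,0.016,3.06,0,0.5],[0.02,0.016,3.06,0,0.5],[0.02,0.016,3.06,0,0.5],[0.02,0.016,3.06,0,0],[0.02,0.016,3.06,0,0],[0.02,0.016,3.06,0,0],[0.02,0.016,3.06,0,0],[0.02,0.016,3.06,0,0],[0.02,0.016,3.06,0,0]]
  squeeze: 15

```text
time: 14.1
position: [0.4198, 0.2826, 0.0336]
tool_rot: [1.927, 2.481, 0.001]
ft_force: [0.4, 0.2, 1.7]
grip_width: 0.225
grip_force: 15.0
```

Converted, 0.145 m is 5.8, -0.14 m is -5.6, -0.033 rad is -0.165.

Emit:
tcp_steps:
  segments:
    - [[0,0,-0.8,0,0],[0,0,-2,0,0],[0,0,-3.2,0,0],[0,0,-4.4,0,0],[0,0,-5.6,0,0],[0,0,-5.6,0,0],[0.48,1.2,-5.6,0,0],[0.96,2.4,-5.6,0,0],[1.44,3.6,-5.6,-0.165,0],[1.92,4.8,-5.6,-0.165,0],[2.32,5.8,-5.6,-0.165,0],[2.32,5.8,-5.6,-0.165,0],[2.32,5.8,-5.6,-0.165,0],[2.32,5.8,-5.6,-0.165,0]]
  squeeze: 20

```text
time: 15.5
position: [0.545, 0.3736, 0.1727]
tool_rot: [-1.886, -2.512, 0.002]
ft_force: [-0.7, -0.3, -0.4]
grip_width: 0.225
grip_force: 20.0
```

Create ck.py:
```python
from h import *
s=readout.get_state(); Rm=R.from_rotvec(s["tool_rot"]).as_matrix()
print(s["time"],s["position"],"yaw",np.arctan2(Rm[1,1],Rm[0,1]).round(4),"tilt",Rm[:2,2].round(4),"go",to_tool(s,np.array([.5460,.3747,.0716])-s["position"]).round(4),s["grip_width"],s["grip_force"],s["ft_force"].round(1))
```

```bash
python3 ck.py
```

```text
15.5 [0.54500431 0.37358696 0.17274917] yaw 0.2825 tilt [-0.0013 -0.0009] go [0.0008 0.0014 0.1011] 0.22516732989284952 19.999659061431885 [-0.7 -0.3 -0.4]
```

Emit:
tcp_steps:
  segments:
    - [[0.032,0.04,0.8,0,0],[0.032,0.04,1.6,0,0],[0.032,0.04,2.4,0,0],[0.032,0.04,3.2,0,0],[0.032,0.04,3.8,0,0],[0.032,0.04,4.04,0,0],[0.032,0.04,4.04,0,0],[0.032,0.04,4.04,0,0],[0.032,0.04,4.04,0,0],[0.032,0.04,4.04,0,0]]

```text
time: 16.5
position: [0.5471, 0.3759, 0.0734]
tool_rot: [1.886, 2.512, 0.003]
ft_force: [-0.5, 0.7, -0.2]
grip_width: 0.223
grip_force: 20.0
```

```bash
python3 ck.py;python3 ck.py
```

Run:
```python
from h import *
s,im=grab("wrist","w11"); a=vision.get_image("side"); t=vision.get_image("top")
c=lambda i,w=400,h=400:cv2.resize(i,(w,h),interpolation=cv2.INTER_CUBIC)
cv2.imwrite("pics/s11.png",np.hstack([c(im[110:260,180:330]),c(a[110:210,140:240])])[...,::-1])
```

```bash
python3 ck.py
```

```text
16.5 [0.54708594 0.37588466 0.0733882 ] yaw 0.283 tilt [0.0013 0.0011] go [-0.0008 -0.0014  0.0018] 0.223021088500072 19.999625980854034 [-0.5  0.7 -0.2]
16.5 [0.54708594 0.37588466 0.0733882 ] yaw 0.283 tilt [0.0013 0.0011] go [-0.0008 -0.0014  0.0018] 0.223021088500072 19.999625980854034 [-0.5  0.7 -0.2]
16.65 [0.54671106 0.37571056 0.07281529] yaw 0.2831 tilt [0.0005 0.0005] go [-0.0008 -0.001   0.0012] 0.22248492038874407 19.999668896198273 [-0.5 -0.   0. ]
```

View pics/s11.png

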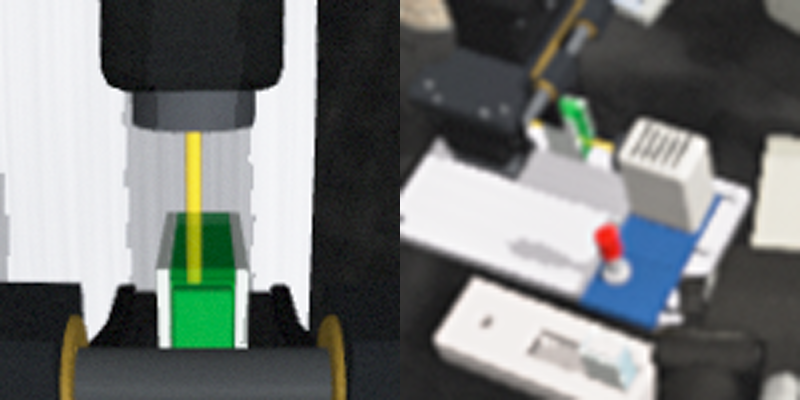

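The wrist crop shows the beam at column 194 and the cell's centre at column about 202, so the cell is roughly 2 mm too far to tool +y. In the side view the pin is seated and the cell hangs between the heads. I'll measure this precisely.

Create beam.py:
```python
from h import *
s,im=grab("wrist"); m=vision.camera_model("wrist"); H=np.array(m["hand_eye"]); h=hsv(im)
ym=cv2.inRange(h[150:190,230:280],(20,80,90),(36,255,255)); q=np.argwhere(ym)[:,::-1]+[230,150]
Rm=R.from_rotvec(s["tool_rot"]).as_matrix()
P=(plane("wrist",q,.07,s)-s["position"])@Rm   # tool coords
k=np.polyfit(P[:,0],P[:,1],1); print("beam tool y at x=0: %.4f slope %.4f n %d"%(k[1],k[0],len(q)))
# cell top: white frosted strips beside green, rows ~ 215-235
for r in range(214,238,4):
    g=np.flatnonzero(cv2.inRange(h[r:r+1,235:280],(50,80,40),(85,255,255))[0])+235
    if len(g): 
        c=(g.min()+g.max())/2; zz=s["position"][2]-.0336+.064
        t=(plane("wrist",[(c,r)],zz,s)[0]-s["position"])@Rm; print(r,g.min(),g.max(),"cell tool xy",t[:2].round(4))
```

```bash
python3 beam.py; python3 ck.py
```

```text
beam tool y at x=0: -0.0012 slope 0.0051 n 185
214 244 267 cell tool xy [0.0134 0.0009]
218 244 267 cell tool xy [0.011  0.0009]
222 244 267 cell tool xy [0.0086 0.0009]
226 244 267 cell tool xy [0.0062 0.0009]
230 244 267 cell tool xy [0.0037 0.0009]
234 244 267 cell tool xy [0.0012 0.0009]
16.7 [0.54667032 0.37568465 0.07269572] yaw 0.283 tilt [0.0004 0.0004] go [-0.0008 -0.0009  0.0011] 0.2196534369329849 19.99963402748108 [ 0.3 -0.6 -0.3]
```

Converted, -0.0015 m is -0.06, 0.001 m is 0.04.

Emit:
tcp_steps:
  segments:
    - [[-0.032,-0.06,0.04,0,0],[-0.032,-0.06,0.04,0,0],[-0.032,-0.06,0.04,0,0],[-0.032,-0.06,0.04,0,0],[-0.032,-0.06,0.04,0,0]]

```text
time: 17.2
position: [0.5453, 0.3744, 0.0714]
tool_rot: [1.886, 2.513, 0.0]
ft_force: [-0.4, -0.2, -0.9]
grip_width: 0.223
grip_force: 20.0
```

```bash
python3 beam.py; python3 ck.py
```

Run:
```python
from h import *
m=vision.camera_model("wrist");print(m["cx"],m["cy"],m["hand_eye"])
s=readout.get_state();o,d=ray("wrist",[(255.5,222)],s);Rm=R.from_rotvec(s["tool_rot"]).as_matrix();print((o-s["position"])@Rm,d@Rm)
im=vision.get_image("wrist");a=vision.get_image("side")
c=lambda i,w=400,h=400:cv2.resize(i,(w,h),interpolation=cv2.INTER_CUBIC)
cv2.imwrite("pics/s12.png",np.hstack([c(im[140:240,205:305]),c(a[120:170,155:205])])[...,::-1])
```

```text
beam tool y at x=0: 0.0009 slope 0.0004 n 190
214 244 267 cell tool xy [0.0134 0.0009]
218 244 267 cell tool xy [0.011  0.0009]
222 244 267 cell tool xy [0.0086 0.0009]
226 244 267 cell tool xy [0.0062 0.0009]
230 244 267 cell tool xy [0.0037 0.0009]
234 244 267 cell tool xy [0.0012 0.0009]
17.25 [0.54529953 0.37439205 0.07139943] yaw 0.2831 tilt [0.0001 0.0001] go [ 0.0001  0.0008 -0.0002] 0.2210798992804007 19.999648332595825 [0.7 0.3 0.1]
255.68270646026428 190.91254521991678 [[-3.26308336e-04 -9.67980461e-01 -2.51025340e-01  6.77387553e-02]
 [ 9.99999719e-01 -4.85233724e-04  5.71211335e-04  8.89388887e-04]
 [-6.74727372e-04 -2.51025083e-01  9.67980347e-01 -1.88285382e-01]
 [ 0.00000000e+00  0.00000000e+00  0.00000000e+00  1.00000000e+00]]
[ 0.06773876  0.00088939 -0.18828538] [[-3.50681274e-01 -9.59463693e-05  9.36494866e-01]]
```

View pics/s12.png

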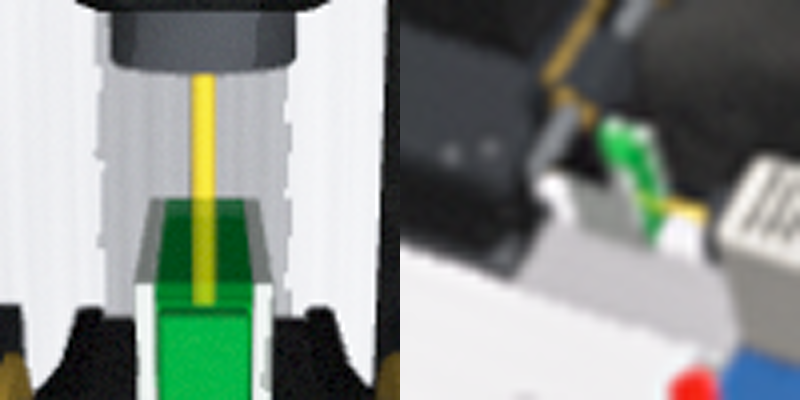

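The beam (crop column 204) runs through the middle of the cell (columns 136–272), parallel to it and clear of everything. The pin is seated. I'll hold briefly, check and hand in.

Emit:
tcp_steps:
  segments:
    - [[0,0,0,0,0],[0,0,0,0,0],[0,0,0,0,0],[0,0,0,0,0]]

```text
time: 17.75
position: [0.5453, 0.3744, 0.0714]
tool_rot: [1.886, 2.513, 0.0]
ft_force: [0.2, -0.9, -0.5]
grip_width: 0.224
grip_force: 20.0
```

```bash
python3 beam.py|head -2; python3 ck.py; python3 -c "
from bench import ctrl, vision, readout
print(ctrl.close_job())"
```

```text
beam tool y at x=0: 0.0009 slope 0.0004 n 190
214 244 267 cell tool xy [0.0134 0.0009]
17.8 [0.54529279 0.37436061 0.071378  ] yaw 0.283 tilt [0.     0.0001] go [ 0.0001  0.0008 -0.0002] 0.22170340323666246 19.999697506427765 [ 0.8  0.6 -0.4]
the job is handed in; nothing more can be done
None
```

I handed the job in at 17.8 s: the lock pin is fully home and released, and the green cell is held by its frosted faces with the beam centred across it in the wrist view; the cell's height in the beam (within about 1 mm) rests on the stated dimensions.

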